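Show the blue tin's code label to the bench scanner

ROBOT

A 6-joint arm with a two-finger parallel gripper is mounted at the origin on a cart in front of the work surface, level with it; the furniture and walls round the work are solid. World frame = base frame: x ahead of the robot, y to its left, z up, the work surface at z = 0. Lengths are in m, angles in rad, forces in N, time in s.
With the tool pointing down it reaches from about 0.3 to 0.875 m from the base axis. Payload 6.4 kg.
Tool frame: the origin (TCP) lies between the finger pads; the fingertips stand 8 mm ahead of it and the grasp point (between the pads) lies 11 mm behind it (ctrl.finger_overhang is the distance from the TCP to the fingertips, in m); z points along the fingers, y is the line along which they close (so a half turn about z gives the same grasp; the last joint's range is limited). The gripper opens to 85 mm and grips with 20 to 120 N. Pads are 22 mm wide; open, the fingers measure 114 mm over their backs; the gripper's body (76 mm by 85 mm) begins 54 mm behind the grasp point. The pads swing forward as they close: fully open they stand 13 mm farther back than shut.
Start: joints at [-1.492, 0.181, 1.607, -0, 1.354, -0.206], TCP at [0.162, -0.552, 0.239] pointing down, gripper open.
Joint ranges: [-2.99, 2.99], [-0.89, 2.07], [0.3, 2.58], [-1.14, 4.28], [0, 2.63], [-3.12, 3.12]. Speed limits (rad/s): [2.57, 2.57, 3.01, 3.14, 3.14, 3.14].

INTERFACE

Orientations are given as a unit quaternion [w, x, y, z].
In Python, from bench import ctrl, camera gives the robot as it stands.
- The arm moves only by the shell command python3 -m pendant 'ROWS' [OPENING]. ROWS is JSON, a list of rows, each a list of 6 numbers: the shift along the world's x, y, z normalised to -1 to 1, where 1 is 200 mm, then the turn, a rotation vector about the world's x, y, z normalised to -1 to 1, where 1 is pi/2 rad. In form: [[dx, dy, dz, rx, ry, rz], ...]. A call has exactly 10 rows; each row shifts and turns the commanded pose from where the row before left it; what a row does not reach is not made up. A row lasts 1/8 s, in which the tool goes at most 62.5 mm and 10.7 degrees, less where a joint would pass 70% of its speed; a pose out of reach is approached as far as the arm can. A call with a number of a shift or a turn outside -1 to 1 is refused whole. A call with a gripper value outside its range is refused whole. OPENING is the opening, from -1 (shut) to 1 (fully open), set as the call begins (- or left out, the last holds). The fingers move at their own pace and stop on an object; the grip force is fixed at half the most. Time passes only in rows, so rows that do not move let the fingers close, or fill a call up. It gives the time, the measured TCP pose, the force, the opening and the grip force at its end, in the units of the state.
- ctrl.get_obs(): the state, without advancing time (a new reading comes with each control period).
- camera(name): name is "scene" or "top"; returns a dict with "color" (400x640x3 uint8, blue, green, red), "fx", "fy", "cx", "cy" (pixels), "distortion" ([k1, k2, p1, p2, k3] as OpenCV has them; the pictures are not rectified), "xyz" and "rotation" of the camera in the world. Camera axes: x right, y down, z forward; pixel columns grow to the right and rows downward; lengths in m; the calibration is good to about 2 mm. A picture is of the moment at which its call begins. There is no depth.
- ctrl.hand_in(): hands the job in; it is judged then, once.
The state is a dict: "time_s": time; "q": joint angles; "dq": joint speeds; "joint_efforts": joint torques, N m; "eef_pos": TCP position; "eef_rot": TCP orientation; "wrist_force": force on the tool from outside, world axes, zero at the start; "torque": the same for the moment, N m; "opening": opening from 0.0 (shut) to 1.0 (fully open); "grasp_force": force on a finger pad.
Only numpy, scipy, OpenCV 4.12 (cv2) and the standard library are available. Lean on these libraries where they do the work, as an engineer would, in place of code of your own. Each camera call takes 0.05 s, during which the arm holds its last target. There are 200 camera calls.

TASK

Get the blue tin ready for scanning: stand it upright in the middle of the round black pad in front of the scanner, turned so that its white striped label squarely faces the scanner's red window. Leave the red tin where it stands, and let go of the blue one when it is in place.

Things in the scene. Friction and masses are not known exactly. Their poses are not given: they have to be found in the camera images.
- blue_tin_mid (a point): Blue tin to be scanned: closed upright cylinder, 46 mm across (48 at the steel rims), 75 mm tall, about 0.2 kg. This point is its centre, half-way up. z is up; x points out through the middle of its white label with black code bars (75 degrees of the wall). The lid is blue with a white stripe that runs from the lid's centre towards the label.
- blue_tin_label (a point): Middle of the blue tin's white label, on the wall, 23 mm from the tin's axis along its x axis and half-way up.
- pad (a point): Top centre of the round black pad (70 mm across, thin yellow ring 52 mm across on it), 6 mm above the bench, on the scanner's fixed grey base plate (185 x 90 x 5 mm). x is level and points straight at the scanner's red window, z up. The scanner is a black block, 50 mm deep, 70 wide, its top 80 mm above the bench; its front face with the window stands 80 mm from this point.
- red_tin_mid (a point): The red tin, a bystander of the same shape, size and markings as the blue one but red; its centre, half-way up. It must stay where it stands.
There are look-alikes about, which are no part of the job. What is meant by the part that bears blue_tin_mid is not orange, and is the smaller of those in its own colour.

How it is judged:
By the outcome, as a careful person would: the job done as asked, in the order asked, and still so for the second after the job is handed in, with the robot touching nothing.
It also fails if it takes over 32 s, if anything falls off the work surface, if the arm or the gripper's body presses on something with over 40 N, if the wrist force passes 120 N, or if a joint passes its speed limit or range.

## Working session

There is one attempt and no reset: what is moved stays moved. The work goes in short steps, Python scripts to look and compute and a shell command to move; the robot and the scene stay as the last step left them, time stands still between calls to the robot, and variables do not carry over. Pictures are saved under pics/ and viewed, at most 10 in all, crops included, and the job is handed in when it is done.

```bash
mkdir -p pics; cat > h.py <<'E'
import numpy as np, cv2, pickle
def load(n): return pickle.load(open(f'{n}.pkl','rb'))
def snap(n,tag):
    from bench import camera
    c=camera(n); pickle.dump(c,open(f'{tag}.pkl','wb')); cv2.imwrite(f'pics/{tag}.png',c['color']); return c
def K(c): return np.array([[c['fx'],0,c['cx']],[0,c['fy'],c['cy']],[0,0,1.]])
def pt(c,uv,z):
    uv=np.array(uv,float).reshape(-1,1,2)
    n=cv2.undistortPoints(uv,K(c),np.array(c['distortion'],float))[:,0]
    d=np.c_[n,np.ones(len(n))]@np.array(c['rotation']).T; o=np.array(c['xyz'])
    return o+d*((z-o[2])/d[:,2])[:,None]
def proj(c,P):
    R=np.array(c['rotation']).T
    return cv2.projectPoints(np.array(P,float).reshape(-1,3),cv2.Rodrigues(R)[0],-R@np.array(c['xyz']),K(c),np.array(c['distortion'],float))[0][:,0]
def crop(c,x0,y0,x1,y1,s,tag): cv2.imwrite(f'pics/{tag}.png',cv2.resize(c['color'][y0:y1,x0:x1],None,fx=s,fy=s,interpolation=cv2.INTER_CUBIC))
E
python3 - <<'E'
from h import *
from bench import ctrl
for n in('scene','top'):
    c=snap(n,n+'0'); print(n,c['xyz'],np.round(c['rotation'],3).tolist(),c['fx'])
o=ctrl.get_obs(); print(o)
E
```

```text
scene [-0.11116249  0.74119842  0.49203554] [0.198, -0.308, 0.791, -0.49] 406.1146599309128
top [0.29441005 0.04473161 1.1882272 ] [-0.08, 0.712, -0.693, 0.077] 431.0262853451013
{'time_s': 0.1, 'q': array([-1.49226744e+00,  1.81481317e-01,  1.60790348e+00, -5.06235524e-06,
        1.35378276e+00, -2.06318849e-01]), 'dq': array([-2.77623775e-03, -2.08975022e-03, -1.83655713e-03,  8.20300531e-05,
       -5.16389448e-04, -7.81723386e-04]), 'joint_efforts': array([ 6.07683342e-04, -4.45874441e+01, -3.52241707e+01, -1.82294580e-04,
        4.13412272e-03, -9.44521815e-06]), 'eef_pos': array([ 0.16154811, -0.55134202,  0.23846822]), 'eef_rot': array([-7.86003210e-04,  9.89874469e-01,  1.41943351e-01,  4.78136857e-05]), 'wrist_force': array([0.02973986, 0.78323265, 0.17477606]), 'torque': array([-0.0172491 , -0.00751609, -0.00923198]), 'grasp_force': 0.0, 'opening': 0.9990740486943223}
```

View pics/top0.png

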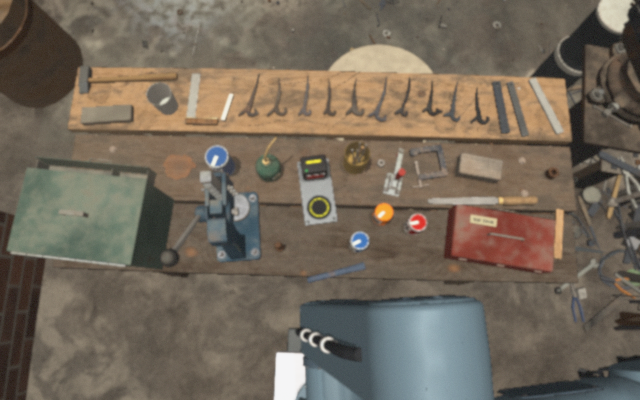

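View pics/scene0.png

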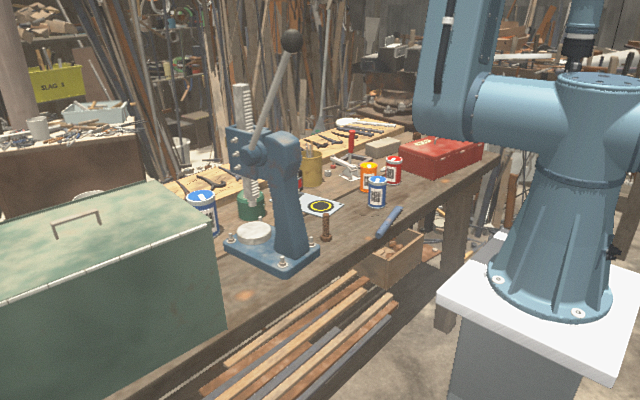

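The top view shows a blue lid at (217,156), another blue lid at (360,240), an orange lid at (384,212) and a red lid at (417,222). The pad is at (319,207), with the scanner above it at (314,167). The lid at (360,240) is the smaller of the two blue ones, so it fits the description. I'll check it in an enlarged crop.

```bash
python3 - <<'E'
from h import *
c=load('top0'); crop(c,290,145,450,265,5,'crop0')
for uv,z in(((360,240),.075),((384,212),.075),((417,222),.075),((319,207),.006),((314,167),.08),((217,156),.11)): print(uv,pt(c,uv,z).round(4))
h=cv2.cvtColor(c['color'],cv2.COLOR_BGR2HSV); 
m=cv2.inRange(h,(100,130,80),(125,255,255))
n,l,s,ce=cv2.connectedComponentsWithStats(m)
for i in range(1,n):
    if s[i,4]>60: print(s[i],ce[i])
E
```

```text
Traceback (most recent call last):
  File "h.py", line 10, in pt
    d=np.c_[n,np.ones(len(n))]@np.array(c['rotation']).T; o=np.array(c['xyz'])
      ~~~~~~~~~~~~~~~~~~~~~~~~^~~~~~~~~~~~~~~~~~~~~~~~~~
ValueError: matmul: Input operand 1 has a mismatch in its core dimension 0, with gufunc signature (n?,k),(k,m?)->(n?,m?) (size 4 is different from 3)
```

View pics/crop0.png

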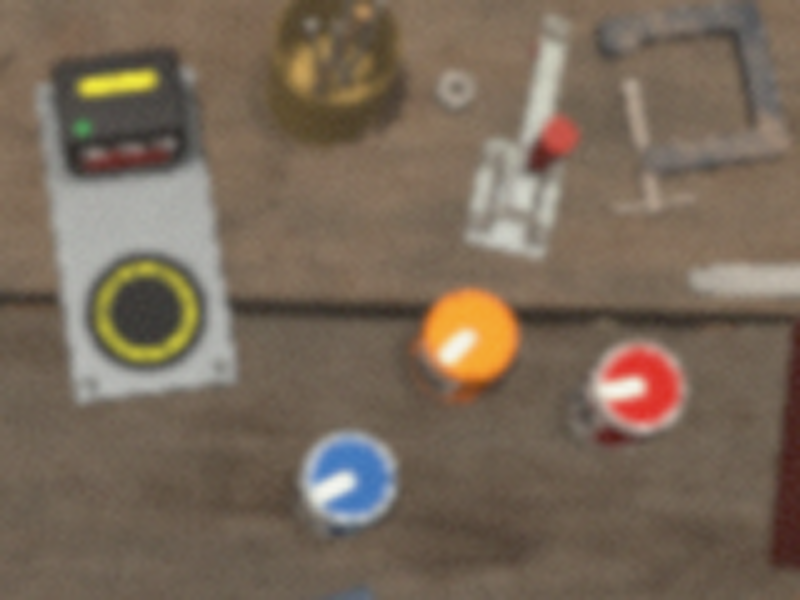

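The crop confirms the blue tin: its lid centre is at crop (350,478) and the stripe points to (318,493). The orange neighbour's lid is at (470,337), the red tin's at (641,388), the pad's ring centre at (147,311) and the scanner above it. "rotation" is a quaternion, so I'll fix the helper.

```bash
sed -i "s/^import numpy.*/&\nfrom scipy.spatial.transform import Rotation as Ro\ndef RM(c): return Ro.from_quat(np.array(c['rotation']),scalar_first=True).as_matrix()/; s/np.array(c\['rotation'\]).T/RM(c).T/" h.py
python3 - <<'E'
from h import *
c=load('top0'); q=lambda x,y:((x+.5)/5-.5+290,(y+.5)/5-.5+145)
w=lambda p,z:pt(c,q(*p),z)[0]
for n,p,z in(('blue',(350,478),.075),('orange',(470,337),.075),('red',(641,388),.075),('pad',(147,311),.006)): print(n,w(p,z).round(4))
g=lambda a,b,z: np.degrees(np.arctan2(*(w(b,z)-w(a,z))[1::-1])).round(1)
print('stripe',g((350,478),(318,493),.075))
print('edges',g((78,402),(40,85),.005),g((235,382),(190,70),.005))
print('scanner front mid',w((128,162),.08),w((75,178),.08),w((187,165),.08), 'front bearing-90',g((75,178),(187,165),.08)+90)
# stripe by image code: white pixels inside lid
im=cv2.resize(c['color'],None,fx=8,fy=8,interpolation=cv2.INTER_CUBIC)
hsv=cv2.cvtColor(im,cv2.COLOR_BGR2HSV)
def fit(lo,hi,box):
    x0,y0,x1,y1=[8*v for v in box]; m=cv2.inRange(hsv[y0:y1,x0:x1],lo,hi)
    k=max(cv2.findContours(m,0,1)[0],key=cv2.contourArea); h=cv2.convexHull(k)
    return ((np.array(cv2.minEnclosingCircle(h)[0])+.5)/8-.5+box[:2], cv2.minEnclosingCircle(h)[1]/8)
b=fit((100,110,60),(125,255,255),(345,225,375,250)); print('blue blob',b,pt(c,b[0],.075))
y=fit((20,110,90),(35,255,255),(303,190,335,222)); print('ring',y,pt(c,y[0],.006))
P=pt(c,(359.6,240.2),.075)[0]
from bench import ctrl
E
```

```text
blue [ 0.4443 -0.0511  0.075 ]
orange [ 0.5207 -0.1137  0.075 ]
red [ 0.4958 -0.2037  0.075 ]
pad [0.5446 0.0576 0.006 ]
stripe 116.6
edges 8.8 9.2
scanner front mid [0.60994056 0.0693076  0.08      ] [0.60030682 0.09728066 0.08      ] [0.60915071 0.0377716  0.08      ] front bearing-90 8.5
blue blob (array([359.84161472, 240.01711369]), 7.108339786529541) [[ 0.44478211 -0.05168126  0.075     ]]
ring (array([318.74492073, 207.02391434]), 10.494111061096191) [[0.54393019 0.05832552 0.006     ]]
```

```bash
python3 - <<'E'
from h import *
c=load('scene0'); 
P=np.array([.4445,-.0514,0]); 
a=np.radians(117); l=P+np.r_[.023*np.cos(a),.023*np.sin(a),.0375]
print('pred label',proj(c,l),'lid',proj(c,P+[0,0,.075]),'pad',proj(c,[.544,.058,.006]))
crop(c,295,155,415,245,6.66,'crop1')
t=load('top0'); 
# stripe in top view: intensity-weighted centroid of low saturation within 17mm of lid centre
h=cv2.cvtColor(t['color'],cv2.COLOR_BGR2HSV).astype(float)
Y,X=np.mgrid[:400,:640]; 
for C,th in(((.4445,-.0514),117),):
    W=pt(t,np.c_[X[225:255,345:375].ravel(),Y[225:255,345:375].ravel()],.075)[:,:2]-C
    S=h[225:255,345:375].reshape(-1,3); w=np.clip(170-S[:,1],0,None)*(np.hypot(*W.T)<.019)
    v=(w[:,None]*W).sum(0)/w.sum(); print('stripe centroid',v,np.degrees(np.arctan2(v[1],v[0])))
E
```

```text
pred label [[375.49227078 195.30748721]] lid [[377.59728919 178.41471343]] pad [[320.69822094 205.09167108]]
stripe centroid [-0.00265353  0.00356262] 126.6796569042695
```

View pics/crop1.png

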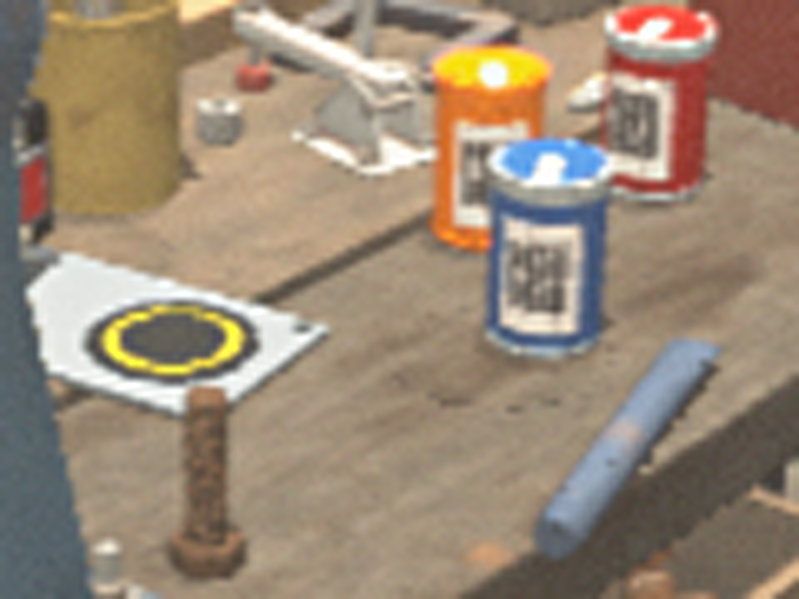

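The scene crop shows the blue tin standing upright. Its wall spans x 489–606 and its label x 503–580 (crop pixels), which agrees with a label bearing of about 117°. I'll refine that with image profiles.

```bash
cat >> h.py <<'E'
def label_fit(c,x0,guess,base=0.,H=(.02,.055)):
    # fit tin centre (x,y) and label bearing: saturation of wall pixels vs label model, from scene picture
    from scipy.optimize import minimize
    sat=cv2.GaussianBlur(cv2.cvtColor(c['color'],cv2.COLOR_BGR2HSV)[...,1].astype(np.float32),(0,0),.5)
    al=np.radians(np.arange(-70,71,2)); zs=np.linspace(H[0],H[1],12)
    best=[]
    for cx in np.arange(-.004,.0041,.001):
        C=np.array(x0)+[0,0]; b=np.arctan2(c['xyz'][1]-C[1],c['xyz'][0]-C[0])
        C=C+cx*np.array([-np.sin(b),np.cos(b)])
        P=np.array([[C[0]+.023*np.cos(b+a),C[1]+.023*np.sin(b+a),base+z] for z in zs for a in al])
        uv=proj(c,P).astype(np.float32)
        s=cv2.remap(sat,uv[:,:1],uv[:,1:],cv2.INTER_LINEAR).reshape(len(zs),-1).mean(0)
        for th in np.arange(guess-12,guess+12.1,.5):
            d=np.abs((np.degrees(b+al)-th+180)%360-180); m=1/(1+np.exp((d-37.5)/3))
            best.append((-np.corrcoef(m,s)[0,1],th,cx))
    best.sort(); return best[:5]
E
python3 - <<'E'
from h import *
c=load('scene0')
for r in label_fit(c,(.4445,-.0514),117): print(np.round(r,4))
t=load('top0')
# stripe: correlation with model on the lid, top picture
sat=cv2.cvtColor(t['color'],cv2.COLOR_BGR2HSV)[...,1].astype(np.float32)
for C in((.4443,-.0511),(.4448,-.0517)):
  s=[]
  for th in np.arange(100,136,2):
    a=np.radians(th); r=np.linspace(.006,.018,12)
    uv=proj(t,np.c_[C[0]+r*np.cos(a),C[1]+r*np.sin(a),r*0+.075]).astype(np.float32)
    s.append(cv2.remap(sat,uv[:,:1],uv[:,1:],1).mean())
  w=np.clip(max(s)-20-np.array(s),0,None)**2; print('stripe',(w*np.arange(100,136,2)).sum()/w.sum(),np.round(s))
E
```

```text
[-6.89e-02  1.29e+02  4.00e-03]
[-5.140e-02  1.285e+02  4.000e-03]
[-3.34e-02  1.28e+02  4.00e-03]
[-1.480e-02  1.275e+02  4.000e-03]
[4.40e-03 1.27e+02 4.00e-03]
stripe 118.82136127656607 [26. 20. 15. 11.  7.  6.  5.  5.  5.  5.  5.  5.  5.  5.  7.  9. 13. 18.]
stripe 119.12061251788862 [30. 23. 17. 12.  8.  6.  5.  5.  5.  5.  5.  5.  5.  5.  6.  8. 12. 17.]
```

```bash
sed -i 's/best.append((-np/best.append((np/' h.py
python3 - <<'E'
from h import *
c=load('scene0')
for r in label_fit(c,(.4445,-.0514),117): print(np.round(r,4))
E
python3 - <<'E'
# deltas to pregrasp
import numpy as np
print((np.array([.4445,-.0514])-[.1615,-.5513])/.2, 100.7/90)
E
```

```text
[-7.965e-01  1.290e+02 -4.000e-03]
[-7.962e-01  1.285e+02 -4.000e-03]
[-7.955e-01  1.280e+02 -4.000e-03]
[-7.943e-01  1.275e+02 -4.000e-03]
[-7.927e-01  1.270e+02 -4.000e-03]
[1.415  2.4995] 1.1188888888888888
```

```bash
python3 - <<'E'
s=open('h.py').read()
s=s.replace("cv2.cvtColor(c['color'],cv2.COLOR_BGR2HSV)[...,1].astype(np.float32)","(c['color'][...,0].astype(np.float32)-c['color'][...,2])")
open('h.py','w').write(s)
from h import *
c=load('scene0')
for r in label_fit(c,(.4445,-.0514),117): print(np.round(r,4))
print(proj(c,[.4445,-.0514,.0375]))
d=c['color'].astype(int); d=d[...,0]-d[...,2]
for y in(190,194,198,202): print(y,d[y,366:389])
E
python3 -m pendant '[[0.14,0.25,0,0,0,0.111],[0.14,0.25,0,0,0,0.111],[0.14,0.25,0,0,0,0.111],[0.14,0.25,0,0,0,0.111],[0.14,0.25,0,0,0,0.111],[0.14,0.25,0,0,0,0.111],[0.14,0.25,0,0,0,0.111],[0.14,0.25,0,0,0,0.111],[0.14,0.25,0,0,0,0.111],[0.14,0.25,0,0,0,0.111]]' 1
```

```text
[ -0.9404 118.       0.    ]
[ -0.9401 118.5      0.    ]
[ -0.9397 117.5      0.    ]
[ -0.939 119.      0.   ]
[ -0.9381 117.       0.    ]
[[376.94163853 191.5959479 ]]
190 [-174 -185  -92   30   27  -24  -35  -32  -36  -35  -31  -30  -32  -31
  -33  -41    5   48   48   26  -29  -44  -42]
194 [-39 -38   6  45   4 -13 -20 -17 -16 -21 -18 -19 -16 -17 -27 -19  16  47
  47   9 -37 -45 -40]
198 [-48 -28  16  45   2 -10 -13 -15 -18 -25 -19 -19 -15 -18 -34  -8  33  55
  40  -9 -45 -43 -41]
202 [-41 -30  20  42 -26 -34 -30 -34 -30 -31 -33 -33 -27 -33 -38  -1  45  52
  41  -4 -36 -38 -38]
time_s: 1.35
eef_pos: [0.4421, -0.05, 0.2392]
eef_rot: [0.0, 0.526, 0.851, -0.0]
wrist_force: [0.6, -0.4, 0.4]
opening: 1.0
grasp_force: 0.0
```

The label bearing is 118° from both cameras and the position agrees. The tool is above the tin and its closing line is at about 27°, so I'll descend.

```bash
python3 -m pendant '[[0.013,-0.007,-0.1,0,0,0],[0,0,-0.15,0,0,0],[0,0,-0.15,0,0,0],[0,0,-0.15,0,0,0],[0,0,-0.15,0,0,0],[0,0,-0.14,0,0,0],[0,0,-0.1,0,0,0],[0,0,-0.085,0,0,0],[0,0,0,0,0,0],[0,0,0,0,0,0]]' 1
python3 -m pendant '[[0,0,0,0,0,0],[0,0,0,0,0,0],[0,0,0,0,0,0],[0,0,0,0,0,0],[0,0,0,0,0,0],[0,0,0,0,0,0],[0,0,0,0,0,0],[0,0,0,0,0,0],[0,0,0,0,0,0],[0,0,0,0,0,0]]' -1
```

```text
time_s: 2.6
eef_pos: [0.4444, -0.0533, 0.0347]
eef_rot: [0.0, 0.528, 0.849, 0.0]
wrist_force: [0.1, -0.5, -0.2]
opening: 0.997
grasp_force: 0.0
time_s: 3.85
eef_pos: [0.4447, -0.0535, 0.0351]
eef_rot: [0.001, 0.528, 0.849, 0.0]
wrist_force: [-2.2, 0.3, 5.1]
opening: 0.525
grasp_force: 60.8
```

```bash
python3 -m pendant '[[0,0,0.1,0,0,0],[0,0,0.15,0,0,0],[0,0,0.1,0,0,0],[0.045,0.05,0,0,0,-0.11],[0.045,0.05,0,0,0,-0.11],[0.045,0.05,0,0,0,-0.11],[0.045,0.05,0,0,0,-0.11],[0.045,0.05,0,0,0,-0.11],[0.045,0.05,0,0,0,-0.11],[0.045,0.05,0,0,0,-0.11]]'
python3 -m pendant '[[0.045,0.052,0,0,0,-0.11],[0.045,0.052,0,0,0,-0.11],[0.045,0.052,0,0,0,-0.11],[0.045,0.052,0,0,0,-0.11],[0,0,-0.1,0,0,0],[0,0,-0.1,0,0,0],[0,0,0,0,0,0],[0,0,0,0,0,0],[0,0,0,0,0,0],[0,0,0,0,0,0]]'
python3 - <<'E'
from h import *
c=snap('scene','scene1'); crop(c,270,140,390,230,6.66,'crop2')
E
```

```text
time_s: 5.1
eef_pos: [0.5069, 0.0172, 0.1039]
eef_rot: [-0.0, 0.918, 0.395, -0.0]
wrist_force: [-1.2, -0.2, -3.4]
opening: 0.521
grasp_force: 62.0
time_s: 6.35
eef_pos: [0.5437, 0.0583, 0.0651]
eef_rot: [0.0, 0.998, 0.064, 0.001]
wrist_force: [-0.6, -0.1, -3.2]
opening: 0.528
grasp_force: 61.9
```

View pics/crop2.png

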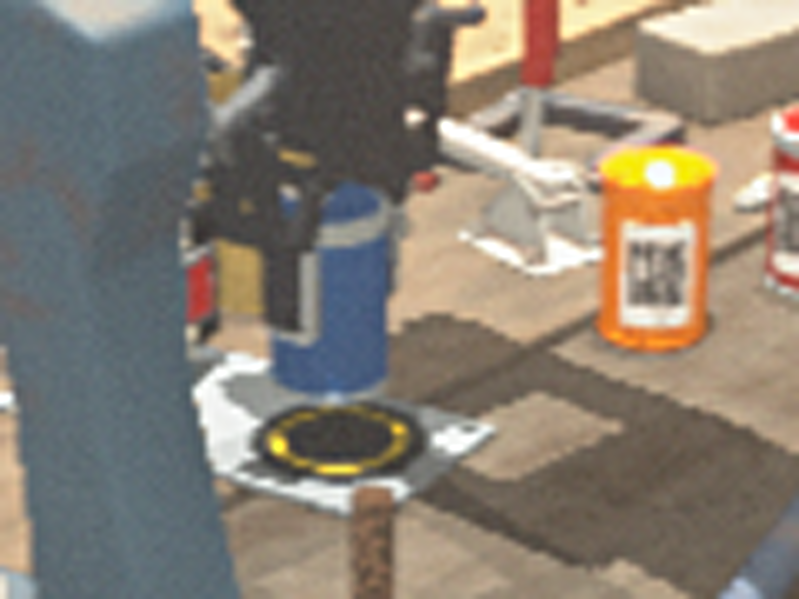

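The tin hangs upright above the pad, bottom at crop (330,390) and ring centre at (338,440). I'll compare these against the projected model.

```bash
python3 - <<'E'
from h import *
c=load('scene1'); k=lambda uv:((uv-[270,140]+.5)*6.66-.5).round(1)
for C in((.5437,.0583),(.5457,.0586)):
    b=np.arctan2(c['xyz'][1]-C[1],c['xyz'][0]-C[0]); s=.023*np.array([-np.sin(b),np.cos(b)])
    z=.048; print(C,'edges at z.048',[k(proj(c,[C[0]+e*s[0],C[1]+e*s[1],z])[0]) for e in(-1,1)])
print('ring',k(proj(c,[.544,.058,.006])[0]),k(proj(c,[.5446,.0576,.006])[0]))
d=c['color'].astype(int); d=d[...,0]-d[...,2]
for v in(192,194): print(d[v,307:332])
h=cv2.cvtColor(c['color'],cv2.COLOR_BGR2HSV); y,x=np.where(cv2.inRange(h[195:215,300:340],(20,100,80),(35,255,255))); print('ring px',x.min()+300,x.max()+300,y.min()+195,y.max()+195)
E
```

```text
(0.5437, 0.0583) edges at z.048 [array([279.3, 341.2]), array([398.3, 339.1])]
(0.5457, 0.0586) edges at z.048 [array([275., 340.]), array([394. , 337.8])]
ring [340.5 436.3] [340.1 435.5]
[-63 -67 -64 -16  39  54  52  53  47  56  54  50  54  56  54  52  52  50
  48  50  44  -3 -34 -29 -29]
[  3   4  -5  -1  36  53  51  57  54  52  53  54  55  52  52  53  51  51
  51  51  46 -11 -35 -34 -33]
ring px 310 330 201 210
```

The tin sits about 2 mm towards the scanner relative to the TCP, as the grasp offset predicted. I'll correct that, lower and release.

```bash
python3 -m pendant '[[-0.01,-0.002,0,0,0,0],[0,0,-0.03,0,0,0],[0,0,-0.03,0,0,0],[0,0,-0.03,0,0,0],[0,0,-0.015,0,0,0],[0,0,-0.01,0,0,0],[0,0,0,0,0,0],[0,0,0,0,0,0],[0,0,0,0,0,0],[0,0,0,0,0,0]]'
```

```text
time_s: 7.65
eef_pos: [0.5412, 0.058, 0.0413]
eef_rot: [-0.0, 0.998, 0.064, 0.0]
wrist_force: [0.4, 0.2, -2.9]
opening: 0.527
grasp_force: 62.3
```

```bash
python3 -m pendant '[[0.004,0,-0.003,0,0,0],[0,0,-0.003,0,0,0],[0,0,0,0,0,0],[0,0,0,0,0,0],[0,0,0,0,0,0],[0,0,0,0,0,0],[0,0,0,0,0,0],[0,0,0,0,0,0],[0,0,0,0,0,0],[0,0,0,0,0,0]]'
python3 -m pendant '[[0,0,0,0,0,0],[0,0,0,0,0,0],[0,0,0,0,0,0],[0,0,0,0,0,0],[0,0,0,0,0,0],[0,0,0,0,0,0],[0,0,0,0,0,0],[0,0,0,0,0,0],[0,0,0,0,0,0],[0,0,0,0,0,0]]' 1
```

```text
time_s: 8.9
eef_pos: [0.5415, 0.058, 0.0412]
eef_rot: [0.0, 0.998, 0.064, -0.001]
wrist_force: [-7.8, -0.5, 10.7]
opening: 0.52
grasp_force: 62.9
time_s: 10.15
eef_pos: [0.542, 0.058, 0.0401]
eef_rot: [-0.0, 0.998, 0.064, -0.0]
wrist_force: [0.3, -0.6, -0.5]
opening: 0.998
grasp_force: 0.0
```

Released. Next I'll rise and back away to the start side so the top camera can see the pad.

```bash
python3 -m pendant '[[0,0,0.1,0,0,0],[0,0,0.15,0,0,0],[0,0,0.2,0,0,0],[0,0,0.25,0,0,0],[0,0,0.2,0,0,0],[-0.15,-0.2,0,0,0,0],[-0.15,-0.25,0,0,0,0],[-0.15,-0.25,0,0,0,0],[-0.1,-0.25,0,0,0,0],[-0.05,-0.25,0,0,0,0]]'
python3 -m pendant '[[-0.1,-0.25,0,0,0,0],[-0.1,-0.25,0,0,0,0],[-0.1,-0.25,0,0,0,0],[-0.1,-0.2,0,0,0,0],[-0.1,-0.2,0,0,0,0],[0,-0.1,0,0,0,0],[0,0,0,0,0,0],[0,0,0,0,0,0],[0,0,0,0,0,0],[0,0,0,0,0,0]]'
python3 - <<'E'
from h import *
t=snap('top','top2'); snap('scene','scene2'); crop(t,270,140,430,260,5,'crop3')
E
```

```text
time_s: 11.4
eef_pos: [0.4209, -0.1834, 0.2204]
eef_rot: [0.0, 0.998, 0.064, 0.0]
wrist_force: [1.0, 0.1, -0.6]
opening: 0.999
grasp_force: 0.0
time_s: 12.65
eef_pos: [0.3224, -0.4314, 0.2203]
eef_rot: [0.0, 0.998, 0.064, 0.0]
wrist_force: [-0.2, -0.2, -0.4]
opening: 0.998
grasp_force: 0.0
```

View pics/crop3.png

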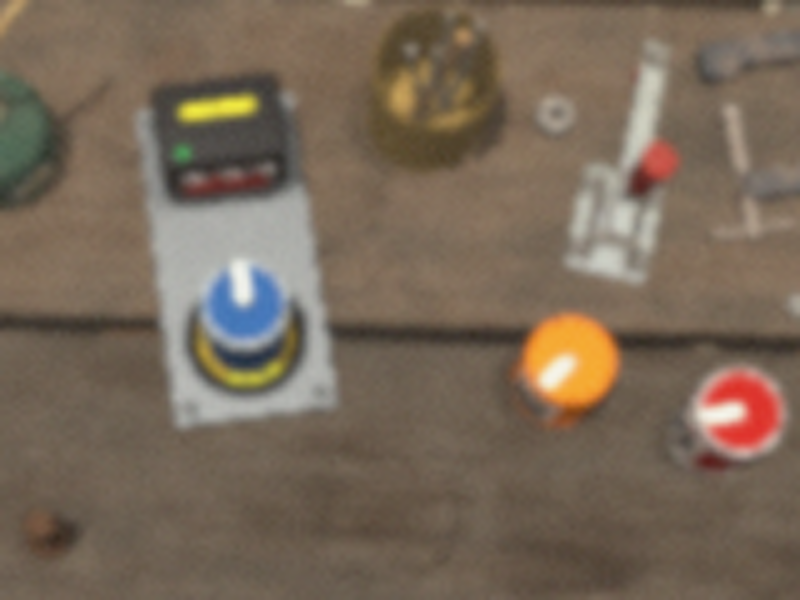

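The blue tin stands upright on the pad: lid centre about (245,305) in the crop, stripe end at (241,262) pointing at the scanner. Red and orange tins are unmoved. I'll measure this more precisely.

```bash
python3 - <<'E'
from h import *
t=load('top2'); t0=load('top0')
q=lambda x,y:((x+.5)/5-.5+270,(y+.5)/5-.5+140)
print('lid eye',pt(t,q(245.5,305),.081))
d=t['color'].astype(np.float32); br=d[...,0]-d[...,2]
def model(C,th,z):  # lid template: blue disc r<.021 minus stripe (0...0.02, width .006) ; returns corr
    g=np.arange(-.024,.0241,.001); X,Y=np.meshgrid(g,g); 
    a=np.radians(th); u=X*np.cos(a)+Y*np.sin(a); v=-X*np.sin(a)+Y*np.cos(a); r=np.hypot(X,Y)
    m=((r<.0215)&~((np.abs(v)<.003)&(u>-.001))).astype(np.float32); m=cv2.GaussianBlur(m,(0,0),1.5)
    return C,m,X,Y
def fit(img,C0,th0,z,sg=1):
    c=img['color'].astype(np.float32); br=c[...,0]-c[...,2]
    from scipy.optimize import minimize
    def f(p):
        C,m,X,Y=model(None,p[2]*1,z)
        uv=proj(img,np.c_[X.ravel()+C0[0]+p[0]/1e3,Y.ravel()+C0[1]+p[1]/1e3,X.ravel()*0+z]).astype(np.float32)
        s=cv2.remap(br,uv[:,:1],uv[:,1:],1).ravel(); k=(np.hypot(X,Y)<.0245).ravel(); return -np.corrcoef(s[k],m.ravel()[k])[0,1]
    r=minimize(f,[0,0,th0],method='Nelder-Mead',options=dict(initial_simplex=[[0,0,th0],[2,0,th0],[0,2,th0],[0,0,th0+8]]))
    return np.r_[np.array(C0)+r.x[:2]/1e3,r.x[2],r.fun].round(4)
print('after',fit(t,(.544,.058),9,.081)); print('before',fit(t0,(.4445,-.0514),118,.075))
# pad: black disc + yellow ring, first picture
g=np.arange(-.04,.0401,.001); X,Y=np.meshgrid(g,g); R=np.hypot(X,Y)
c=t0['color'].astype(np.float32); yl=c[...,2]-c[...,0]; gr=c.mean(2)
from scipy.optimize import minimize
def f(p):
    uv=proj(t0,np.c_[X.ravel()+.544+p[0]/1e3,Y.ravel()+.058+p[1]/1e3,X.ravel()*0+.006]).astype(np.float32)
    m=cv2.GaussianBlur((np.abs(R-.0245)<.002).astype(np.float32),(0,0),1.5).ravel(); b=cv2.GaussianBlur((R>.035).astype(np.float32),(0,0),1.5).ravel()
    s=cv2.remap(yl,uv[:,:1],uv[:,1:],1).ravel(); k=(R<.034).ravel(); return -np.corrcoef(s[k],m[k])[0,1]
r=minimize(f,[0,0],method='Nelder-Mead',options=dict(initial_simplex=[[0,0],[2,0],[0,2]])); print('pad',.544+r.x[0]/1e3,.058+r.x[1]/1e3,r.fun)
s=load('scene2')
for r in label_fit(load('scene0'),(.4445,-.0514),118)[:1]: print(r)
# plate edges by Hough-free fit: bright plate minAreaRect in first picture
h=cv2.cvtColor(cv2.resize(t0['color'],None,fx=8,fy=8,interpolation=2)[190*8:223*8,296*8:342*8],cv2.COLOR_BGR2HSV)
m=cv2.inRange(h,(0,0,125),(180,45,255)); k=max(cv2.findContours(m,0,1)[0],key=cv2.contourArea)[:,0]
for side in(0,1):
    P=[]
    for row in range(10,200,6):
        xs=k[np.abs(k[:,1]-row)<=1][:,0]
        if len(xs): P.append(((((xs.max() if side else xs.min()))+.5)/8-.5+296,(row+.5)/8-.5+190))
    W=pt(t0,P,.005)[:,:2]; v=cv2.fitLine(W.astype(np.float32),cv2.DIST_HUBER,0,.001,.001).ravel(); print('edge',np.degrees(np.arctan(v[1]/v[0])))
E
```

```text
lid eye [[0.54538362 0.05808167 0.081     ]]
after [ 0.5462  0.0589  9.5262 -0.8793]
before [ 4.447000e-01 -5.120000e-02  1.212654e+02 -8.929000e-01]
pad 0.5444635767004993 0.05821984818655802 -0.8709408501279831
(np.float64(-0.9403652082286158), np.float64(118.0), np.float64(0.0))
edge 9.5467615
edge 8.492291
```

```bash
python3 - <<'E'
from h import *
c=load('scene2'); crop(c,270,140,390,230,6.66,'crop4')
k=lambda uv:((uv-[270,140]+.5)*6.66-.5).round(1)
for C in((.5444,.0582),(.5462,.0589)):
    b=np.arctan2(c['xyz'][1]-C[1],c['xyz'][0]-C[0]); s=.024*np.array([-np.sin(b),np.cos(b)])
    print(C,[k(proj(c,[C[0]+e*s[0],C[1]+e*s[1],z])[0]).tolist() for z in(.006,.081) for e in(-1,1)])
for n in('top0','top2'):
    t=load(n); h=cv2.cvtColor(t['color'],cv2.COLOR_BGR2HSV)[205:240,400:435]; y,x=np.where(cv2.inRange(h,(172,120,150),(180,255,255))|cv2.inRange(h,(0,150,150),(5,255,255))); print('red',x.mean()+400,y.mean()+205)
E
```

```text
(0.5444, 0.0582) [[278.4, 437.3], [400.4, 435.1], [273.3, 262.3], [399.2, 260.1]]
(0.5462, 0.0589) [[273.9, 436.6], [395.8, 434.3], [268.7, 261.6], [394.5, 259.3]]
red 418.9714285714286 221.7047619047619
red 419.00961538461536 221.67307692307693
```

View pics/crop4.png

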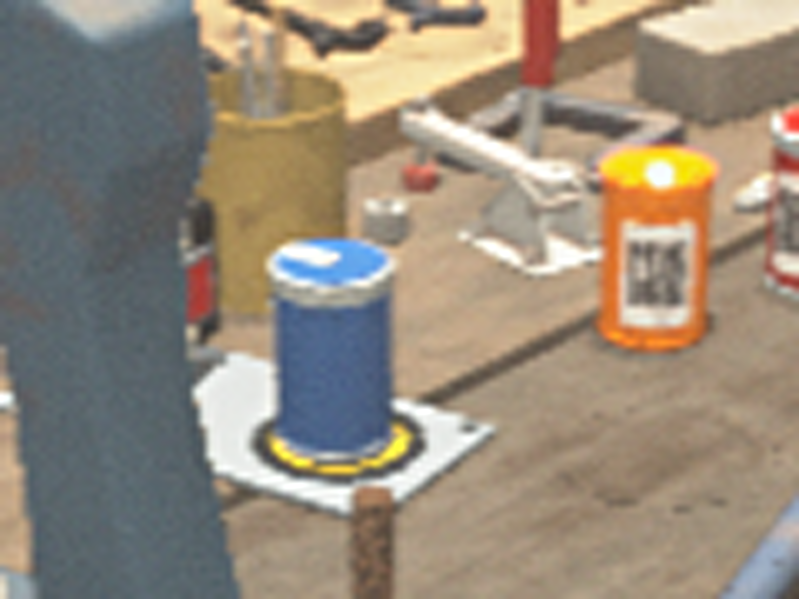

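The tin stands upright with its base (275–396 in the crop) centred on the pad (252–424) to about 1 mm. The red tin hasn't moved and the arm is clear.

```bash
python3 -c "
from bench import ctrl
print(ctrl.hand_in())"
```

```text
the job is handed in; nothing more can be done
None
```

I handed the job in: the blue tin stands upright and released on the pad, 1–2 mm off centre by the camera measurements, its label within about 1° of facing the scanner's window going by the lid stripe (the label itself was out of view), and the red tin did not move.

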